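Mesh the counter mill's crank with its drive and press it home

ROBOT

A 6-joint arm with a two-finger parallel gripper is mounted at the origin on the work surface. World frame = base frame: x ahead of the robot, y to its left, z up, the work surface at z = 0. Lengths are in mm, angles in rad, forces in N, time in s.
With the tool pointing down it reaches from about 300 to 775 mm from the base axis. Payload 14.6 kg.
Tool frame: the origin (TCP) lies on the centre line of the jaws, within the pads' length; the fingertips stand 19 mm ahead of it and the grasp point (between the pads) is the TCP (bot.tip_reach is the distance from the TCP to the fingertips, in mm); z points along the fingers, y is the line along which they close (so a half turn about z gives the same grasp; the last joint's range is limited). The gripper opens to 85 mm and grips with 20 to 120 N. Pads are 22 mm wide; open, the fingers measure 114 mm over their backs; the gripper's body (76 mm by 85 mm) begins 54 mm behind the grasp point. The pads swing forward as they close: fully open they stand 13 mm farther back than shut.
Start: joints at [-1.215, 0.3, 1.521, -0, 1.321, -0.067], TCP at [225.666, -501.562, 250.281] pointing down, gripper open.
Joint ranges: [-3.03, 3.03], [-0.79, 2.21], [0.23, 2.52], [-1.04, 4.18], [0, 3.07], [-2.55, 2.55]. Speed limits (rad/s): [2.22, 2.22, 2.57, 3.14, 3.14, 3.14].

INTERFACE

Orientations are given as a unit quaternion [w, x, y, z].
In Python, from rig import bot gives the robot as it stands. Calls block until the motion is done:
- bot.move_to(position, orientation): joint-space move of the TCP to a pose.
- bot.servo_line(position, attitude=None, speed=150, until_force=None): straight line of the TCP; attitude=None keeps the orientation; speed is the mean speed in mm/s. With until_force (N) it stops when the force on the tool has changed by that much, and returns True; else False.
- bot.move_joints(angles): joint-space move.
- bot.move_gripper(opening, grip_force=None): finger opening in mm; grip_force is the grip in N (None keeps the last); returns when the fingers have stopped.
- bot.dwell(seconds).
- bot.ik(position, orientation): joint angles nearest the present ones, or None.
- bot.read_state(): the state.
- bot.read_camera(name): name is "scene" or "top" or "wrist"; returns a dict with "image" (480x640x3 uint8, blue, green, red), "depth" (480x640 float32, mm along the optical axis (not along the pixel's ray), 0 where there is no reading), "fovy" (degrees; the focal length in pixels is half the picture's height over the tangent of half this angle, whatever the lens; pixels are square), "cx", "cy" (the principal point, pixels), "eye" and "attitude" of the camera in the world; the wrist camera has in their place "mount" (4x4, takes a point from camera to tool coordinates, whose origin is the TCP and whose axes are the flange's). Camera axes: x right, y down, z forward; pixel columns grow to the right and rows downward; lengths in mm; the calibration is good to about 2 mm. The wrist camera is an equidistant fisheye: a pixel r from the principal point sees the ray r / f radians off the axis. A picture is of the moment at which its call begins: read the wrist's pose just before it.
A pose or a line that the arm cannot do raises bot.MotionError and nothing moves.
- bot.finish_job(): hands the job in; it is judged then, once.
The state is a dict: "clock": time; "joint_positions": joint angles; "qvel": joint speeds; "effort": joint torques, N m; "ee_pos": TCP position; "tool_rot": TCP orientation; "ft_force": force on the tool from outside, world axes, zero at the start; "moment": the same for the moment, N m; "grip_width": finger opening in mm; "grip_force": force on a finger pad.
Only numpy, scipy, OpenCV 4.12 (cv2) and the standard library are available. Lean on these libraries where they do the work, as an engineer would, in place of code of your own. Each camera call takes 0.05 s, during which the arm holds its last target. There are 200 camera calls.

TASK

The crank has been put back on the shop's counter mill, but its teeth stand on top of the drive's teeth. The mill's shaft is locked. Push the crank round by its handle until the teeth drop into mesh, stop pushing as soon as it blocks, then press the hub down until it is fully home on the drive, and let go. Never force the crank before it is home, and leave the bowl, jar, tub and carton around the mill where they stand.

Things in the scene. Friction and masses are not known exactly. Their poses are not given: they have to be found in the camera images.
- crank: Loose steel crank, about 0.4 kg. Origin on the hub's axis, level with the tips of its six down-pointing teeth; z up, x along the arm to the knob. Teeth 12 mm tall, 9.5 wide, 60 degrees apart, 22 to 36 mm from the axis, under a 76 mm disc (12 to 24 mm above the origin). Arm: flat bar 14 mm wide, 30 to 38 mm above the origin. The hub sits over the mill's 18 mm pin with 0.8 mm play and turns freely.
- crank_knob (a point): Middle of the red upright knob at the end of the crank's arm: a cylinder of 25 mm diameter and 46 mm height, its axis 90 mm from the hub's axis. This point is 61 mm above the crank's origin; the knob's flat top is 23 mm above this point, its foot (the arm's top) 23 mm below.
- hub_top (a point): Centre of the flat black top (40 mm diameter) of the hub, on its axis, 56 mm above the crank's origin: the place to press.
- mill_seat (a point): Fixed point on the mill's axis (z up), 145 mm above the counter, where the crank's origin lies when fully home. The mill is orange, bolted down: base 170 x 150 mm, body 120 mm across, an open feed hopper on one side reaching 116 mm from the axis and 148 mm high, a steel spout on the other. The shaft with its teeth is locked and does not turn.
- mill_teeth (a point): On the mill's axis 12 mm above the seat: level of the tips of the drive's six upright brass teeth (same size as the crank's), where the crank's origin is at the start. Which way they stand is not told; out of mesh no push moves the crank down. The nearest mesh is 14 to 46 degrees away, either way round, with about 5 degrees of play each side.
- mill_collar (a point): On the mill's axis 9.5 mm above the seat: top, at the start, of a stiff black rubber collar round the pin. In mesh the crank drops only about 2.5 mm by its own weight on to it, and is then blocked: pushing on at the knob only builds up force. A push down of about 7 to 9 N on the hub slides the collar the last 9.5 mm; it stays where it is pushed.
- bowl: Loose steel bowl, 96 mm across, 45 mm high, by the spout; origin at the centre of its underside. Leave alone.
- spice_jar: Loose jar with red cap, 64 mm across, 100 mm high; origin under its centre. Leave alone.
- tub: Loose white food tub with green lid, 106 x 86 x 60 mm; origin under its centre. Leave alone.
- tea_carton: Loose yellow carton, 60 x 90 x 75 mm; origin under its centre. Leave alone.

How it is judged:
By the outcome, as a careful person would: the job done as asked, in the order asked, and still so for the second after the job is handed in, with the robot touching nothing.
It also fails if it takes over 45 s, if anything falls off the work surface, if the arm or the gripper's body presses on something with over 40 N, if the wrist force passes 120 N, or if a joint passes its speed limit or range.

## Working session

There is one attempt and no reset: what is moved stays moved. The work goes in short steps, each a Python script; the robot and the scene stay as the last script left them, time stands still between calls to the robot, and variables do not carry over. Pictures are saved under pics/ and viewed, at most 10 in all, crops included, and the job is handed in when it is done.

```bash
mkdir -p pics; ls; cat > h.py <<'E'
import numpy as np, cv2
from scipy.spatial.transform import Rotation as R
from rig import bot
def q2r(q): return R.from_quat([q[1],q[2],q[3],q[0]])
def r2q(r): x=r.as_quat(); return [x[3],x[0],x[1],x[2]]
def rays(c,px):
    px=np.atleast_2d(px).astype(float); f=240/np.tan(np.radians(c['fovy'])/2)
    d=np.c_[(px[:,0]-c['cx'])/f,(px[:,1]-c['cy'])/f,np.ones(len(px))]
    a=np.array(c['attitude'],float)
    M=a if a.shape==(3,3) else q2r(a).as_matrix()
    return np.array(c['eye'],float), d@M.T
def plane(c,px,z):
    e,d=rays(c,px); return e+d*((z-e[2])/d[:,2])[:,None]
def cloud(c):
    v,u=np.mgrid[:480,:640]; e,d=rays(c,np.c_[u.ravel(),v.ravel()])
    return (e+d*c['depth'].reshape(-1,1)).reshape(480,640,3)
E
python3 - <<'E'
from h import *
s=bot.read_state(); print(s['clock'],s['ee_pos'],s['tool_rot'],s['ft_force'])
for n in('scene','top'):
    c=bot.read_camera(n); cv2.imwrite(f'pics/{n}0.png',c['image']); np.savez(f'{n}0.npz',**c); print(n,c['fovy'],c['cx'],c['cy'],c['eye'],c['attitude'])
E
```

```text
pics
0.0 [ 225.58531864 -501.35849951  249.71349598] [-5.80433591e-04  9.77739530e-01  2.09821511e-01 -9.42272667e-05] [-0.03000582 -0.6901152  -0.36023579]
scene 52.38694113503414 323.6792307216218 237.28713921074632 [1074.55522517  497.04329587  661.80897476] [-0.17217586  0.34512695  0.82550386 -0.41205127]
top 55.975666674586286 317.84367701017965 242.59859600076334 [483.37244812  47.04504032 897.65808272] [ 0.05448869 -0.70234129  0.70757579 -0.05553556]
```

View pics/scene0.png

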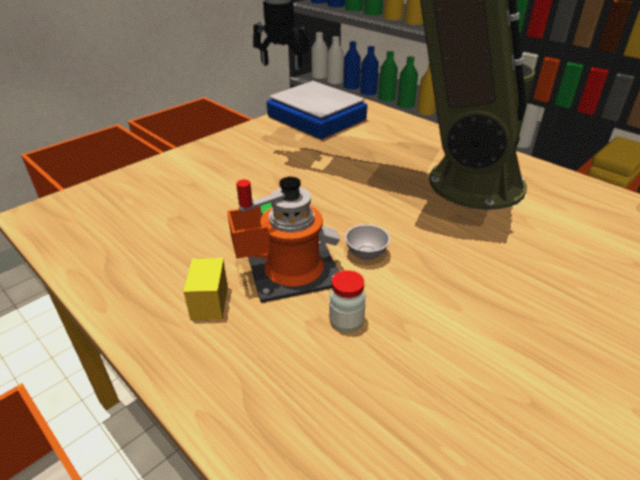

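View pics/top0.png

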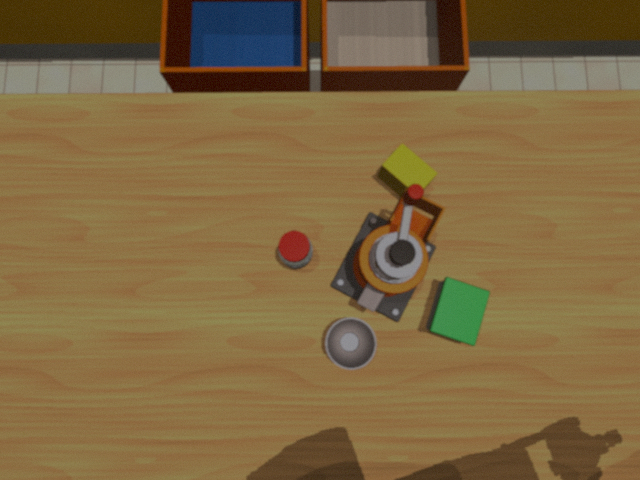

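The scene view shows the mill (~290,240) with the knob at (245,193) and the black hub top at (290,185). In the top view the knob top is at (415,192), the hub top at (402,252), and the jar, bowl, tub and carton are all low around the mill. Next I'll measure the hub and knob from both views.

```bash
cat >> h.py <<'E'
def blob(m,near):
    n,l,st,ce=cv2.connectedComponentsWithStats(m.astype(np.uint8))
    ok=[i for i in range(1,n) if st[i,4]>25]
    i=min(ok,key=lambda i:np.hypot(*(ce[i]-near))); return l==i,ce[i],st[i]
def find(c,hubn,knobn):
    I=c['image'].astype(int); b,g,r=I[...,0],I[...,1],I[...,2]
    red=(r>90)&(g<50)&(b<50)&(r>3.2*g)
    return blob(I.max(2)<55,hubn),blob(red,knobn)
def cross(c1,p1,c2,p2):
    (e1,d1),(e2,d2)=rays(c1,p1),rays(c2,p2); d1,d2=d1[0],d2[0]
    t=np.linalg.lstsq(np.c_[d1,-d2],e2-e1,rcond=None)[0]
    a,b=e1+t[0]*d1,e2+t[1]*d2; return (a+b)/2,np.linalg.norm(a-b)
E
python3 - <<'E'
from h import *
c={n:dict(np.load(f'{n}0.npz')) for n in('scene','top')}
t,s=c['top'],c['scene']
hb,kb=find(t,(402,252),(415,192)); print('top',hb[1:],kb[1:])
hs,ks=find(s,(290,184),(245,193)); print('scene',hs[1:],ks[1:])
P=cloud(t)
for n,m,z in(('hub',hb,213),('knob',kb,241)):
    print(n,'plane',plane(t,m[1],z)[0],'cloud median',np.median(P[m[0]],0))
Q=cloud(s)
print('scene cloud hub/knob',np.median(Q[hs[0]],0),np.median(Q[ks[0]],0))
print('knob cross',cross(t,kb[1],s,ks[1]))
pc=[]
vis=cv2.resize(t['image'][170:290,340:460],None,fx=4,fy=4)
v2=cv2.resize(s['image'][160:260,220:340],None,fx=4,fy=4)
for k,(m,o,v) in enumerate(((hb,(340,170),vis),(kb,(340,170),vis),(hs,(220,160),v2),(ks,(220,160),v2))):
    cn,_=cv2.findContours(m[0].astype(np.uint8),0,2)
    cv2.drawContours(v,[((q-o)*4+2) for q in cn],-1,(255,255,0),1)
cv2.imwrite('pics/a.png',np.hstack([vis[:400],v2[:400]])[:, :960][:,:800] if 0 else cv2.resize(np.hstack([vis[:400],v2]),(800,333)))
E
```

```text
top (array([400.9512894 , 251.57020057]), array([389, 241,  25,  24, 349], dtype=int32)) (array([414.96363636, 190.91818182]), array([408, 185,  15,  14, 110], dtype=int32))
scene (array([290.07122507, 188.04273504]), array([280, 178,  20,  22, 351], dtype=int32)) (array([243.90714286, 193.26071429]), array([237, 181,  14,  27, 280], dtype=int32))
hub plane [576.04724298 -81.43370137 213.        ] cloud median [576.84777142 -80.94802281 213.24794167]
knob plane [ 663.83207288 -100.4957361   241.        ] cloud median [ 664.01458926 -100.68655037  241.19084463]
scene cloud hub/knob [581.30706359 -74.49612893 210.80437065] [668.67475127 -93.27039034 226.31535285]
knob cross (array([ 666.42650678, -102.04639557,  222.10596775]), np.float64(7.060829070659492))
```

View pics/a.png

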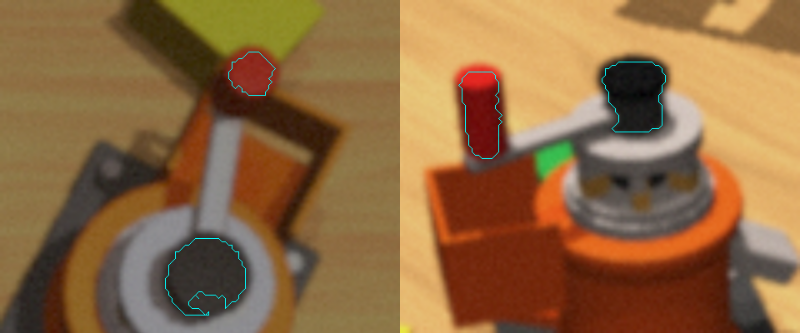

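The hub is at about (576.2, -81.3) and the knob at (663.9, -100.5). That puts them 89.8 mm apart, which matches the 90 mm given. I'll cage the knob between half-open fingers and stop there to check.

```bash
cat >> h.py <<'E'
H=np.array([576.2,-81.3]); A0=np.arctan2(-100.5+81.3,663.9-576.2)
def att(a):  # tool x radial outward, z down, y = -tangent
    c,s=np.cos(a),np.sin(a); return r2q(R.from_matrix(np.array([[c,s,0],[s,-c,0],[0,0,-1]])))
def at(a,z,r=90): return [H[0]+r*np.cos(a),H[1]+r*np.sin(a),z]
E
python3 - <<'E'
from h import *
s=bot.read_state(); p=s['ee_pos']
bot.servo_line([p[0],p[1],330],speed=200)
bot.move_gripper(42,20)
bot.move_to(at(A0,320),att(A0)); s=bot.read_state(); print(s['clock'],s['ee_pos'],s['joint_positions'],s['ft_force'])
print(bot.servo_line(at(A0,226),speed=80,until_force=5))
bot.dwell(.2)
for i in range(4): s=bot.read_state(); print(s['clock'],s['ee_pos'],s['ft_force'],s['grip_width']); bot.dwell(.05)
c=bot.read_camera('scene'); np.savez('scene1.npz',**c)
cv2.imwrite('pics/s1.png',cv2.resize(c['image'][100:260,180:380],(800,640))[:600])
E
```

```text
3.2833 [ 663.92224075 -101.4024854   320.1309554 ] [-2.06048797e-01  5.52673678e-01  1.00788333e+00 -1.02234569e-04
  1.58086194e+00  1.58107315e+00] [ 0.18093417 -0.01897265 -0.00025709]
False
4.8083 [ 664.18056368 -100.56945593  226.32519673] [-1.01610149  0.36168751 -0.7071333 ] 42.041438720358016
4.8583 [ 664.17609934 -100.55923246  226.21973295] [ 0.40757585 -0.5656392   0.36947664] 42.02018860016601
4.9083 [ 664.14970784 -100.54321569  226.14260987] [0.825019   0.50665125 0.0187761 ] 42.21191660835507
4.9583 [ 664.13680263 -100.54298167  226.09353776] [ 0.06563004 -0.1595153  -0.28544723] 41.748953184632214
```

View pics/s1.png

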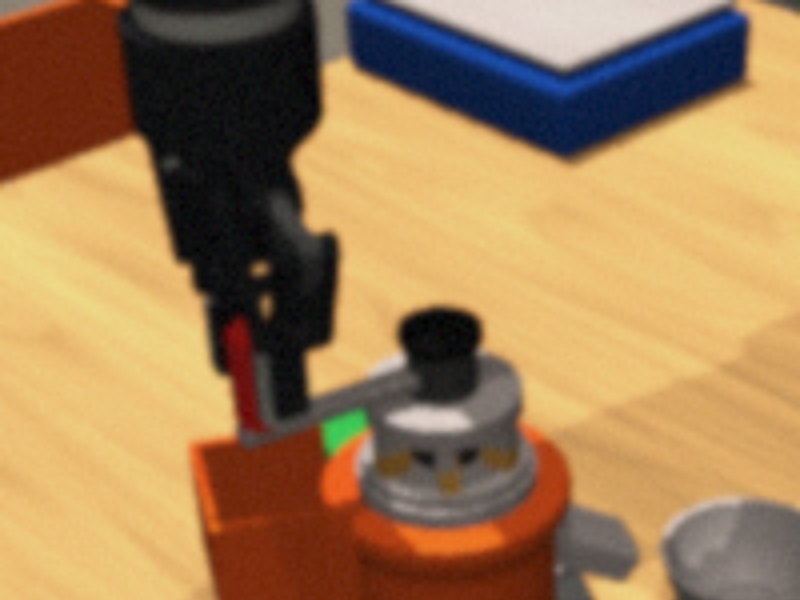

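The knob (red, about 240,370) stands between the fingers with no contact, and the force noise is about 0.7 N. I'll push counter-clockwise along the arc in short chords until it blocks, then back off at once.

```bash
python3 - <<'E'
from h import *
bot.dwell(.2)
base=np.mean([bot.read_state()['ft_force'] for _ in range(1)],0)
a=A0; hit=False
while a<A0+np.radians(64) and not hit:
    a+=np.radians(4)
    hit=bot.servo_line(at(a,226),att(a),speed=22,until_force=4.0)
    s=bot.read_state(); f=s['ft_force']; p=s['ee_pos']; am=np.arctan2(p[1]-H[1],p[0]-H[0])
    t=np.array([-np.sin(am),np.cos(am),0])
    print(round(s['clock'],2),hit,round(np.degrees(am-A0),1),'tan',round(f@t,2),np.round(f,1))
if hit:
    b=am-np.radians(3); print(bot.servo_line(at(b,226),att(b),speed=30)); bot.dwell(.1)
s=bot.read_state(); print(s['clock'],s['ee_pos'],s['ft_force'])
for n in('scene','top'):
    c=bot.read_camera(n); np.savez(n+'2.npz',**c)
    if n=='scene': cv2.imwrite('pics/s2.png',cv2.resize(c['image'][100:260,180:380],(800,640))[40:])
    else:
        m=find(c,(402,252),(415,192))[0]
        print(m[1:])
P=cloud(c);P0=cloud(dict(np.load('top0.npz')))
w=np.hypot(P0[...,0]-H[0],P0[...,1]-H[1])
m=(w<14)&(abs(P0[...,2]-213)<8); print('hub z before/after',P0[m][:,2].mean(),P[m][:,2].mean(),m.sum())
E
```

```text
5.69 False 4.0 tan 0.35 [-0.1  0.4 -0.9]
6.12 False 8.0 tan 0.54 [ 0.3  0.5 -0.1]
6.56 False 12.0 tan 0.59 [-0.9  0.6 -0. ]
6.99 False 16.0 tan -0.14 [ 0.2 -0.1  0.9]
7.42 False 20.0 tan -0.76 [-0.1 -0.8  0.2]
7.86 False 24.0 tan 0.87 [-0.3  0.8 -0.9]
8.29 False 28.0 tan -0.47 [ 0.  -0.5 -0.5]
8.72 False 32.0 tan 0.2 [0.3 0.3 0. ]
9.16 False 36.0 tan -0.29 [-0.3 -0.5 -0.2]
9.59 False 40.0 tan -0.26 [-0.4 -0.5  0.3]
10.03 False 44.0 tan 0.33 [-0.8 -0.1  0.6]
10.33 True 47.2 tan -4.69 [ 4.2 -2.8  1.6]
False
10.75 [652.56615932 -33.76080632 225.74956312] [ 0.22674023 -0.82541    -0.88398512]
(array([401.25908304, 181.30882353]), array([ 354,  114,   90,   92, 2312], dtype=int32))
hub z before/after 213.33633116607888 533.9713805259898 261
```

View pics/s2.png

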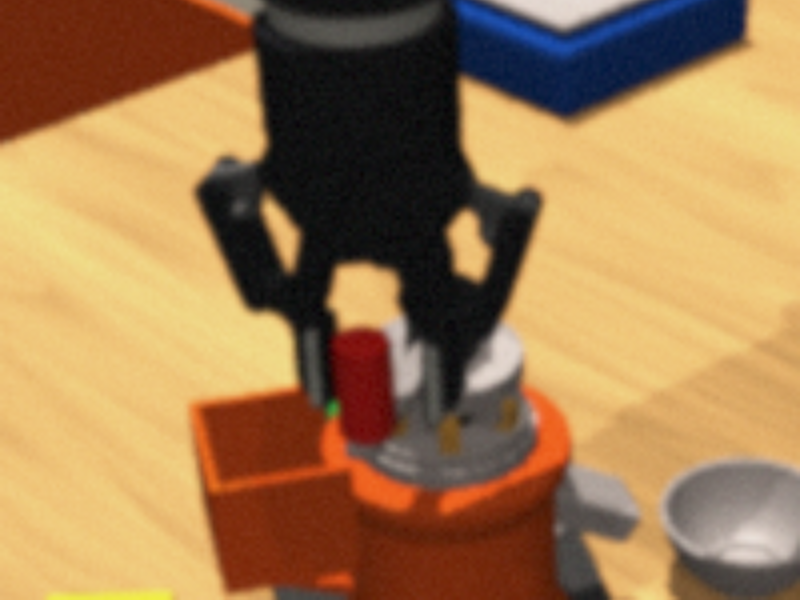

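The crank blocked at 47.2° of tool travel (about 42° of crank) with 4.7 N tangential, and the push has been released. The brass teeth now stand between the crank's teeth at about (450,435) and (510,410). I'll lift off, check the drop, and touch down lightly on the hub.

```bash
python3 - <<'E'
from h import *
s=bot.read_state(); p=s['ee_pos']
bot.servo_line([p[0],p[1],320],speed=150)
c=bot.read_camera('scene'); np.savez('scene3.npz',**c); o=dict(np.load('scene0.npz'))
for d in(o,c):
    h,k=find(d,(290,184),(265,190)); P=cloud(d)
    w=np.hypot(P[...,0]-H[0]-1,P[...,1]-H[1]-1); m=h[0]&(w<18)&(P[...,2]>205)
    print('hub rows top',h[2],'z95',np.percentile(P[m][:,2],[50,75,90]),m.sum())
a=np.arctan2(p[1]-H[1],p[0]-H[0])
bot.move_gripper(0,20)
bot.servo_line([*H,300],att(a),speed=150)
bot.servo_line([*H,240],speed=100,until_force=6); bot.dwell(.15)
print('touch',bot.servo_line([*H,222],speed=15,until_force=3.5))
s=bot.read_state(); print(s['clock'],s['ee_pos'],s['ft_force'],s['grip_width'],bot.tip_reach)
E
```

```text
hub rows top [280 178  20  22 351] z95 [213.23184082 213.79961403 214.44797517] 201
hub rows top [280 179  20  23 316] z95 [210.78887202 211.57131029 212.0333268 ] 197
touch True
14.575 [576.15136785 -81.27372307 228.91696222] [ 0.251239   -0.37769625  2.75011126] 0.08857507217177842 19.0
```

The hub has dropped 2.4 mm and the touch came at 228.9 mm (229.5 expected in mesh, 232 out of mesh), so the teeth are in mesh. Now I'll press it home.

```bash
python3 - <<'E'
from h import *
for z in (226,223,212):
    r=bot.servo_line([*H,z],speed=12,until_force=20)
    s=bot.read_state(); print(z,r,s['clock'],np.round(s['ee_pos'],2),np.round(s['ft_force'],1))
    if r: break
bot.servo_line([*H,300],speed=80)
# step aside for the look
bot.servo_line([430,-300,330],speed=250); bot.dwell(.2)
for n in('scene','top'):
    c=bot.read_camera(n); np.savez(n+'4.npz',**c); P=cloud(c); 
    h,k=find(c,(290,190) if n=='scene' else (402,250),(265,190) if n=='scene' else (370,215))
    w=np.hypot(P[...,0]-H[0],P[...,1]-H[1]); m=h[0]&(w<17)&(P[...,2]>190)
    print(n,'hub z',np.percentile(P[m][:,2],[50,75,90]),'knob',np.median(P[k[0]],0))
    cv2.imwrite(f'pics/{n}4.png',c['image'])
s=bot.read_state(); print(s['clock'],s['ft_force'])
a=cv2.imread('pics/top4.png')[130:390,250:510]; b=cv2.imread('pics/scene4.png')[120:380,160:420]
cv2.imwrite('pics/f.png',cv2.resize(np.hstack([a,b]),(800,400)))
E
```

```text
226 False 14.9583 [576.34 -81.34 226.53] [-0.1  0.9  5.5]
223 False 15.3583 [576.38 -81.32 223.61] [-1.5  0.5  7.5]
212 True 15.875 [576.42 -81.34 220.1 ] [-1.1  0.3  6.4]
scene hub z [201.09545015 201.83627017 202.36603128] knob [661.02805156 -34.40718161 214.37640528]
top hub z [201.24826482 202.06726126 202.87940166] knob [656.28943114 -40.652918   229.41234118]
18.5333 [-0.16952906 -0.46677998  0.08764268]
```

View pics/f.png

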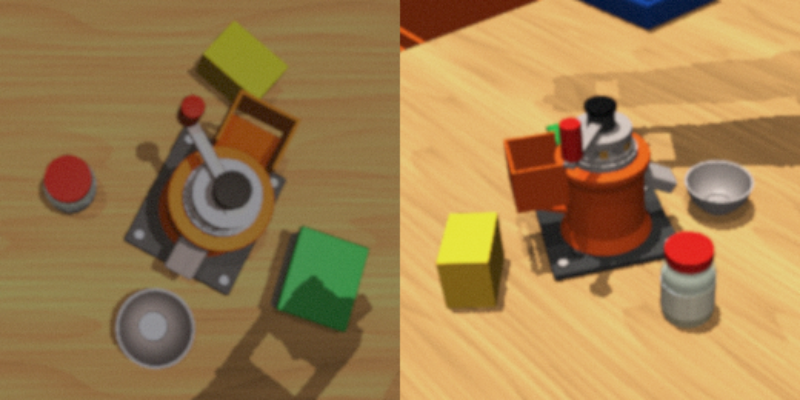

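The hub is level with home: its top is at 201.2 mm (201 expected) and the knob top is at 229.4 mm (229 expected). In the picture the bowl, jar, tub and carton are where they started. I'll press once more to confirm the hard stop, then hand in.

```bash
python3 - <<'E'
from h import *
bot.servo_line([*H,300],speed=250); bot.servo_line([*H,228],speed=80,until_force=8); bot.dwell(.1)
for f in (4,14):
    r=bot.servo_line([*H,214],speed=10,until_force=f); s=bot.read_state(); print(f,r,s['clock'],np.round(s['ee_pos'],2),np.round(s['ft_force'],1))
bot.servo_line([*H,310],speed=80); bot.dwell(.3)
c=bot.read_camera('scene');o=dict(np.load('scene0.npz'))
for z in (o,c): print([np.round(blob((lambda I:(I[...,2]>110)&(I[...,1]>110)&(I[...,0]<70))(z['image'].astype(int)),(205,290))[1],1)])
print(bot.read_state()['clock'],bot.finish_job())
E
```

```text
4 True 21.7417 [576.24 -81.35 220.12] [-1.3  0.   5.2]
14 True 22.0167 [576.3  -81.37 220.09] [-0.8  0.6  5. ]
[array([203.9, 275.6])]
[array([203.7, 276. ])]
the job is handed in; nothing more can be done
23.65 None
```

The crank is in mesh and pressed fully home: the second press met a hard stop at the same height. The robot was clear of the mill, the bowl, jar, tub and carton stand where they were, and I handed the job in at 23.7 s.

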